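# Shut the consumables case on the welding bench

## Task

Close up the welding consumables case before work starts: first push the upright inner flap all the way down so it lies flat over its compartment, then swing the cover fully shut over it. Only push from the outer faces with the fingertips or the outside of the fingers: do not grip the flap or the cover or press on their inner sides, and leave the hammer, nozzle and jar where they are.

Things in the scene. Friction and masses are not known exactly. Their poses are not given: they have to be found in the camera images.
- case: Grey steel case bolted to the bench, open on top, 180 (its x) x 200 (its y) x 70 mm high, walls 4 mm. Origin: centre of the underside, z up. It carries flap and cover, both hinged along the case's x: the flap near the -y wall, the cover on the +y rim. A ledge, 54 mm high, fills the gap between the -y wall and the flap's hinge; contact tips, tops 53 mm up, stand in the +y half.
- flap (a joint): Inner flap's angle, rad: 0 = flat in the case (stop), 1.57 = upright, stop at 1.75. Aluminium plate 150 mm along the hinge, 90 mm hinge to free edge, 4 mm thick; folds towards the case's +y, pushed on its outer face (looks to -y when upright, up when flat). Stiff: stays where left, about 2 N near the edge moves it. Flat, its top is 57 mm above the bench. While upright it blocks the cover.
- flap_hinge (a point): Middle of the flap's hinge line: x 0, y -75 mm, z 55 mm in the case's frame (centre of the plate's thickness). Turns with the flap: x along the hinge, y from hinge to free edge, z out of the outer face (the face to push). On the inner side sits a dark stiffening plate 110 x 50 x 3 mm, 20 mm or more from every edge; the fingers must not press on it.
- flap_edge (a point): Middle of the flap's free edge, 90 mm from its hinge; axes as flap_hinge.
- cover (a joint): Cover's angle, rad: 0 = shut (stop), 1.6 to 1.9 at the start, stop at 2.1. Grey plate 190 mm along the hinge, 206 mm hinge to free edge, 5 mm thick, lip 19 mm deep inwards at the free edge; swings towards the case's -y, pushed on its outer face (looks to +y when upright, up when shut). Stiff: stays where left, never falls; 3 to 5 N near the edge moves it. Shut, its top is 77 mm above the bench.
- cover_hinge (a point): Middle of the cover's hinge line: x 0, y +100 mm, z 71 mm in the case's frame. Turns with the cover: x along the hinge, y from the free edge to the hinge (the plate lies on the -y side), z out of the outer face; the outer face is 5 mm out from the hinge line, with a panel 120 x 120 mm raised 1.5 mm.
- cover_edge (a point): Middle of the cover's free edge, 206 mm from its hinge; axes as cover_hinge. On the cover's inner side sits a black rubber pad 140 x 140 x 6 mm, 25 mm or more from every edge; the fingers must not press on it.
- nozzle: Copper gas nozzle standing on the bench some 20 cm from the case's centre, towards its -y or +y side, 38 mm across, 75 mm high; origin at the centre of its foot. Leave alone.
- paste: White jar with a black cap standing on the bench some 20 cm from the case's centre, towards its -y or +y side, 66 mm across, 60 mm high; origin at the centre of its foot. Leave alone.
- hammer: Hammer, 220 mm long, lying on the bench by the case's +x side, its length roughly along the case's y; origin under its middle. Leave alone.

How it is judged:
By the outcome, as a careful person would: the job done as asked, in the order asked, and still so for the second after the job is handed in, with the robot touching nothing.
It also fails if it takes over 72 s, if anything falls off the work surface, if the arm or the gripper's body presses on something with over 40 N, if the wrist force passes 120 N, or if a joint passes its speed limit or range.

## Robot

A 6-joint arm with a two-finger parallel gripper is mounted at the origin on the work surface. World frame = base frame: x ahead of the robot, y to its left, z up, the work surface at z = 0. Lengths are in m, angles in degrees, forces in N, time in s.
With the tool pointing down it reaches from about 0.4 to 0.825 m from the base axis. Payload 7 kg.
Tool frame: the origin (TCP) lies at the very end of the fingers, on their centre line; the grasp point (between the pads) lies r.grip_depth behind it (r.grip_depth is the distance from the TCP to the grasp point, in m); z points along the fingers, y is the direction in which the jaws open and shut (so a half turn about z gives the same grasp; the last joint's range is limited). The gripper opens to 88 mm and grips with 3 to 60 N. Pads are 19 mm wide; open, the fingers measure 130 mm over their backs; the gripper's body (78 mm by 193 mm) begins 47 mm behind the grasp point.
Start: joints at [-52.133, 20.546, 0.682, 0, -70.136, -16.507], TCP at [0.246, -0.629, 0.192] pointing down, gripper open.
Joint ranges: [-176.03, 176.03], [-82.01, 121.73], [-58.28, 71.71], [-173.87, 95.51], [-174.79, -0.11], [-173.66, 173.66]. Speed limits (degrees/s): [136.94, 136.94, 172.46, 180, 180, 180].

## Interface

Orientations are given as [roll, pitch, yaw] about the fixed x, y, z axes, in that order (R = Rz(yaw) Ry(pitch) Rx(roll)).
In Python, from plant import r gives the robot as it stands. The module is installed in compiled form; this text tells all that it offers.
- The arm moves only by the tool step_arm, never from a script. Its argument "increments" is a list of rows, each a list of 3 entries, a list of its own where there are three numbers: the shift along the tool's x, y, z in m, then the turn, a rotation vector about the tool's x, y, z in rad, then the closure, from 0 (fully open) to 1 (shut). In form: [[[x, y, z], [wx, wy, wz], grip], ...]. A call has 1 to 10 rows; each row is the pose to reach, as a shift and turn from the pose commanded when the call began, along the tool's axes at that moment; what a row does not reach only later rows make up. A row lasts 1/10 s, in which the tool goes at most 50 mm and 8.59 degrees, less where a joint would pass 70% of its speed; a pose out of reach is approached as far as the arm can. A call with a gripper value outside its range is refused whole. The fingers move at their own pace and stop on an object; "force" is the grip in N (left out, the last holds). Time passes only in rows, so rows that repeat a pose let the fingers close. It gives the time, the measured TCP pose, the force and the opening at its end, in the units of the state.
- r.get_state(): the state, without advancing time (a new reading comes with each control period).
- r.capture(name): name is "scene" or "top" or "wrist"; returns a dict with "color" (480x640x3 uint8, red, green, blue), "intrinsics" (3x3 intrinsics, pixels), "k1" (the pictures are not rectified: a ray, as slopes to the right and down, at radius r is drawn at 1 + k1 r^2 times it, then the intrinsics apply), "rvec" (rotation vector, rad) and "tvec" (3), from world to camera coordinates, as OpenCV has them; the wrist camera has in their place "T_tool_cam" (4x4, takes a point from camera to tool coordinates, whose origin is the TCP and whose axes are the flange's). Camera axes: x right, y down, z forward; pixel columns grow to the right and rows downward; lengths in m; the calibration is good to about 2 mm. A picture is of the moment at which its call begins: read the wrist's pose just before it. There is no depth.
- r.close_job(): hands the job in, once; it reports no verdict.
The state is a dict: "time_s": time; "joints": joint angles; "qd": joint speeds; "joint_torque": joint torques, N m; "tcp_pos": TCP position; "eef_rot": TCP orientation; "contact_force": force on the tool from outside, world axes, zero at the start; "moment": the same for the moment, N m; "gripper_width": finger opening in m.
Only numpy, scipy, OpenCV 4.12 (cv2) and the standard library are available. Lean on these libraries where they do the work, as an engineer would, in place of code of your own. Each camera call takes 0.05 s, during which the arm holds its last target.

## Working session

There is one attempt and no reset: what is moved stays moved. The work goes in short steps, Python scripts to look and compute and a tool call to move; the robot and the scene stay as the last step left them, time stands still between calls to the robot, and variables do not carry over. Pictures are saved under pics/ and viewed, and the job is handed in when it is done.

Besides the shell and the picture viewer there is one more tool, called after ">>>" by a JSON object that holds its "api" and its "payload". step_arm: Moves the arm, as the interface text tells. Its arguments: {"type":"object","properties":{"increments":{"type":"array","items":{"type":"array"}},"force":{"type":"number"}},"required":["increments"]}

```bash
mkdir -p pics; python3 - <<'E'
from plant import r
import cv2,pickle
s=r.get_state();print(s, r.grip_depth)
d={}
for n in ("scene","top","wrist"):
    c=r.capture(n);d[n]=c
    cv2.imwrite(f"pics/{n}0.png",c["color"][:,:,::-1])
    print(n,{k:v for k,v in c.items() if k!="color"})
pickle.dump(d,open("cap0.pkl","wb"))
E
```

```text
{'time_s': 0.0, 'joints': array([-5.21339301e+01,  2.05919020e+01,  6.34871449e-01, -2.01750625e-02,
       -7.01349002e+01, -1.65063329e+01]), 'qd': array([ 0.10703036, -0.0246361 ,  0.03283272,  0.11269346,  0.05493361,
        0.02423133]), 'joint_torque': array([-6.37036428e-04, -5.82716954e+01,  2.93052721e+01,  6.99712291e+00,
        6.82882121e-03, -1.67053158e-04]), 'tcp_pos': array([ 0.24562554, -0.62815369,  0.19122562]), 'eef_rot': array([ 1.79906469e+02, -7.93777714e-03, -1.58647127e+02]), 'contact_force': array([ 0.01119298, -0.08039826, -0.70014524]), 'moment': array([-0.02279847,  0.0350923 ,  0.02627164]), 'gripper_width': 0.08752106814134901} 0.0188
scene {'intrinsics': array([[447.05617631,   0.        , 317.63257675],
       [  0.        , 447.05617631, 246.11021212],
       [  0.        ,   0.        ,   1.        ]]), 'k1': -0.07376905066667193, 'rvec': array([ 2.24306095,  1.45035255, -0.3958867 ]), 'tvec': array([-0.23783283, -0.44647604,  1.017846  ])}
top {'intrinsics': array([[586.25722605,   0.        , 324.33813612],
       [  0.        , 586.25722605, 240.34071846],
       [  0.        ,   0.        ,   1.        ]]), 'k1': -0.03941141170689291, 'rvec': array([ 2.178561  , -2.12444097,  0.14626872]), 'tvec': array([0.00189463, 0.62094467, 1.0443805 ])}
wrist {'intrinsics': array([[419.97813651,   0.        , 316.55650765],
       [  0.        , 419.97813651, 235.59283824],
       [  0.        ,   0.        ,   1.        ]]), 'k1': -0.07568967710866048, 'T_tool_cam': array([[ 1.31230255e-03, -9.55838513e-01, -2.93889461e-01,
         7.96631027e-02],
       [ 9.99999134e-01,  1.28379555e-03,  2.89905537e-04,
         6.91601122e-04],
       [ 1.00191104e-04, -2.93889587e-01,  9.55839370e-01,
        -1.93305989e-01],
       [ 0.00000000e+00,  0.00000000e+00,  0.00000000e+00,
         1.00000000e+00]])}
```

View pics/scene0.png

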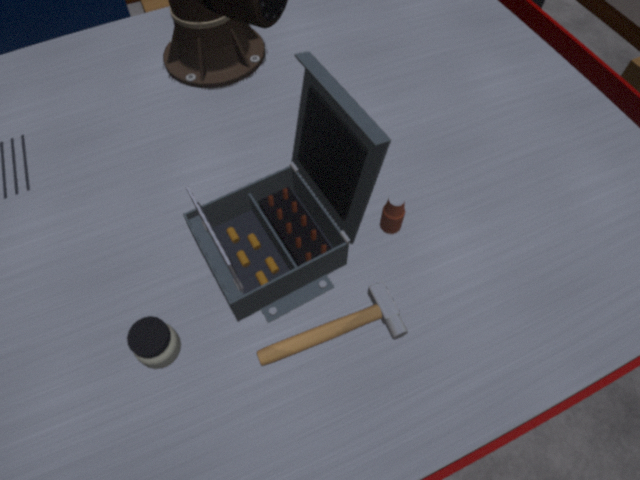

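View pics/top0.png

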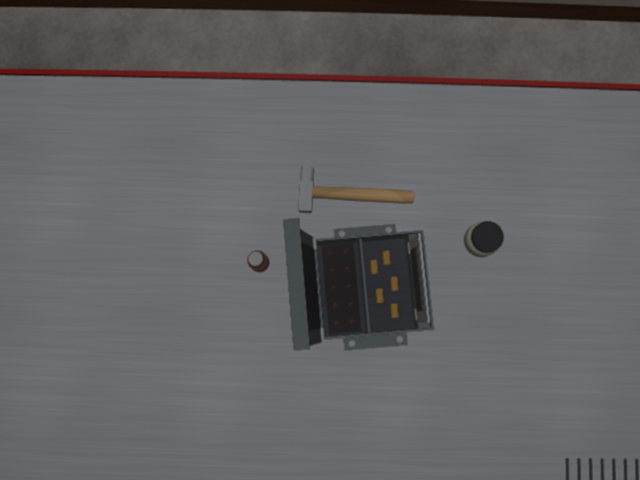

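View pics/wrist0.png

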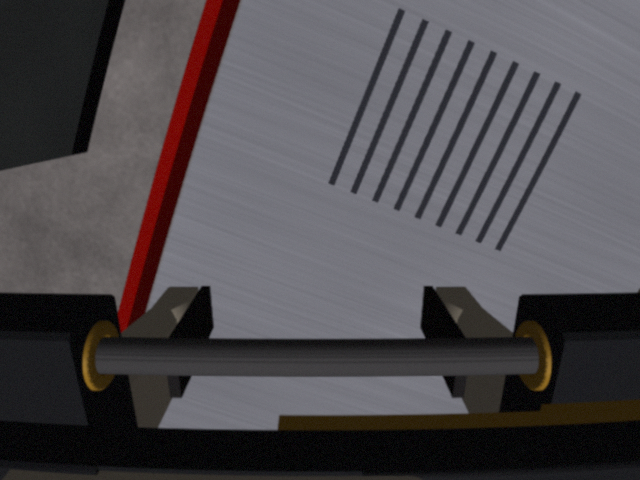

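The scene and top views both show the case with the flap upright on its right side in the top view (about px 425,280). The cover is open on the left (295,285). The jar is at (485,238), the nozzle at (258,262) and the hammer at (355,193). I'll enlarge these to pick corners.

```bash
python3 - <<'E'
import cv2,pickle
d=pickle.load(open("cap0.pkl","rb"))
def crop(n,x0,y0,w,h,s,out):
    c=d[n]["color"][y0:y0+h,x0:x0+w,::-1]
    c=cv2.convertScaleAbs(c,alpha=1.8,beta=10)
    cv2.imwrite(out,cv2.resize(c,None,fx=s,fy=s,interpolation=cv2.INTER_CUBIC))
crop("top",270,205,190,150,4,"pics/topc.png")
crop("scene",170,40,240,290,2,"pics/scenec.png")
E
```

```text
(no output)
```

View pics/topc.png

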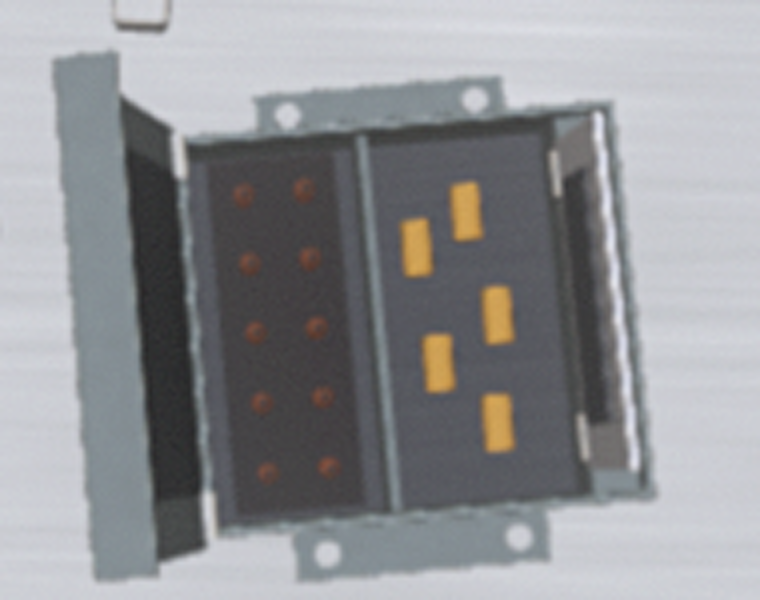

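View pics/scenec.png

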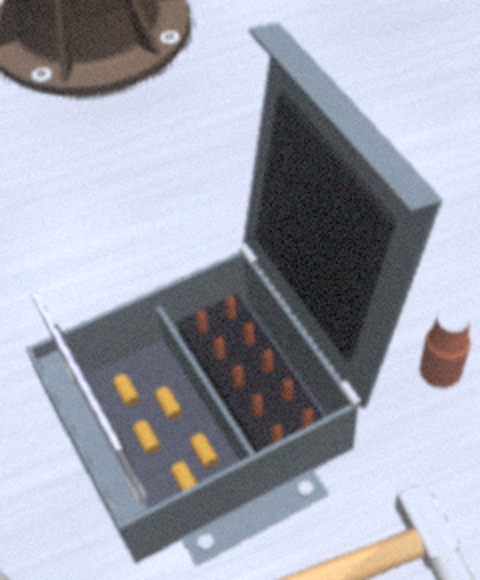

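```bash
cat > h.py <<'E'
import numpy as np,cv2,pickle
from scipy.optimize import least_squares
def Rx(a):c,s=np.cos(a),np.sin(a);return np.array([[1,0,0],[0,c,-s],[0,s,c]])
def Rz(a):c,s=np.cos(a),np.sin(a);return np.array([[c,-s,0],[s,c,0],[0,0,1]])
def proj(c,P):
    return cv2.projectPoints(np.atleast_2d(np.array(P,float)),c["rvec"],c["tvec"],c["intrinsics"],np.array([c["k1"],0,0,0,0.]))[0][:,0]
def world(p,fr,P):
    P=np.atleast_2d(np.array(P,float))/1000
    if fr=="flap": P=P@Rx(p[3]).T+[0,-.075,.055]
    if fr=="cover": P=P@Rx(-p[4]).T+[0,.1,.071]
    return P@Rz(p[2]).T+[p[0],p[1],0]
E
cat > fit.py <<'E'
from h import *
d=pickle.load(open("cap0.pkl","rb"))
T=lambda u,v:(270+u/4,205+v/4)
S=lambda u,v:(170+u/2,40+v/2)
obs=[("top","case",(90,-100,70),T(612,101)),("top","case",(-90,-100,70),T(655,495)),
("top","cover",(95,-206,5),T(55,60)),("top","cover",(-95,-206,5),T(95,580)),("top","cover",(95,-206,-19),T(118,52)),("top","cover",(-95,-206,-19),T(158,577)),
("top","flap",(75,90,0),T(598,112)),("top","flap",(-75,90,0),T(636,468)),
("scene","case",(90,-100,70),S(128,530)),("scene","case",(-90,-100,70),S(33,352)),("scene","case",(90,-100,0),S(137,560)),("scene","case",(90,100,70),S(355,405)),
("scene","cover",(-95,-206,5),S(280,25)),("scene","cover",(95,-206,5),S(440,203)),("scene","cover",(-95,-206,-19),S(250,30)),("scene","cover",(95,-206,-19),S(408,208)),
("scene","flap",(-75,90,0),S(37,296))]
def res(p): return np.concatenate([proj(d[c],world(p,f,P))[0]-o for c,f,P,o in obs])
# initial: map top pixel
best=None
for yaw in np.arange(-3,3.2,.5):
  s=least_squares(res,[.5,0,yaw,1.57,1.75],loss="soft_l1")
  if best is None or s.cost<best.cost: best=s
p=best.x
print(p,np.degrees(p[2:]),best.cost)
for o,e in zip(obs,res(p).reshape(-1,2)):print(o[0],o[1],o[2],e.round(1))
np.save("p.npy",p)
def draw(n,x0,y0,w,h,s,out):
    im=cv2.convertScaleAbs(d[n]["color"][y0:y0+h,x0:x0+w,::-1],alpha=1.8,beta=10);im=cv2.resize(im,None,fx=s,fy=s)
    for f,pts in (("case",[(90,-100,70),(-90,-100,70),(-90,100,70),(90,100,70)]),("flap",[(75,0,2),(75,90,2),(-75,90,2),(-75,0,2)]),("cover",[(95,0,5),(95,-206,5),(-95,-206,5),(-95,0,5)])):
        q=((proj(d[n],world(p,f,pts))-[x0,y0])*s).astype(np.int32)
        cv2.polylines(im,[q],True,(0,0,255),1)
    cv2.imwrite(out,im)
draw("top",270,205,190,150,4,"pics/topf.png")
draw("scene",170,40,240,290,2,"pics/scenef.png")
for f,P in (("flap",(0,90,2)),("flap",(0,0,2)),("cover",(0,-206,5)),("cover",(0,0,5)),("case",(0,0,0))): print(f,P,world(p,f,P).round(3))
E
python3 fit.py
```

```text
[ 0.54121107 -0.07184643  0.11027097  1.61264914  1.73896505] [ 6.31806132 92.39798974 99.63535785] 26.03013967058812
top case (90, -100, 70) [ 0.3 -1. ]
top case (-90, -100, 70) [0.4 0.5]
top cover (95, -206, 5) [ 0.2 -1.7]
top cover (-95, -206, 5) [ 0.4 -0.3]
top cover (95, -206, -19) [ 0.4 -1.5]
top cover (-95, -206, -19) [ 1.2 -0.9]
top flap (75, 90, 0) [-0.2 -0.7]
top flap (-75, 90, 0) [-0.1 -0.1]
scene case (90, -100, 70) [-3.  -1.9]
scene case (-90, -100, 70) [-3.  -3.4]
scene case (90, -100, 0) [0.2 0.9]
scene case (90, 100, 70) [ 3.1 -1.3]
scene cover (-95, -206, 5) [-0.1 -2.6]
scene cover (95, -206, 5) [ 2.3 -2.7]
scene cover (-95, -206, -19) [-0.6 -2.1]
scene cover (95, -206, -19) [1.8 0. ]
scene flap (-75, 90, 0) [-0.9 -3.7]
flap (0, 90, 2) [[ 0.55  -0.152  0.145]]
flap (0, 0, 2) [[ 0.55  -0.148  0.055]]
cover (0, -206, 5) [[0.526 0.067 0.273]]
cover (0, 0, 5) [[0.53  0.032 0.07 ]]
case (0, 0, 0) [[ 0.541 -0.072  0.   ]]
```

View pics/topf.png

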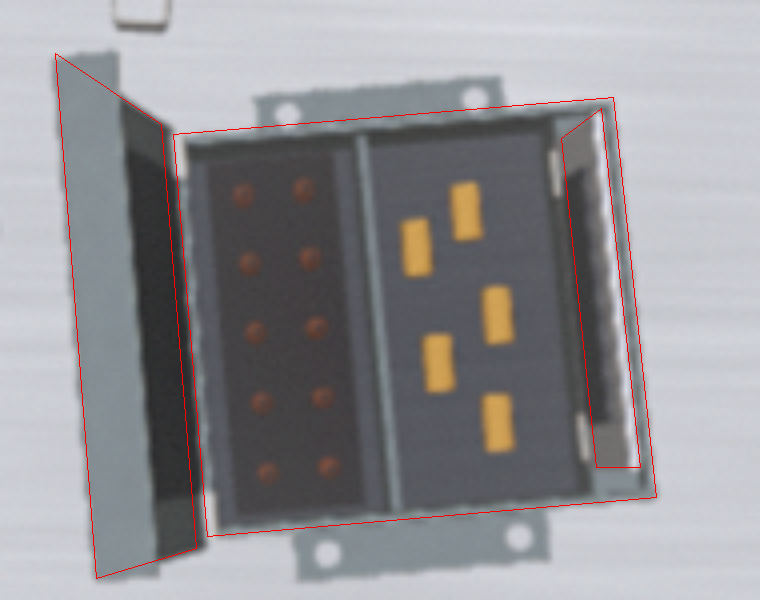

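View pics/scenef.png

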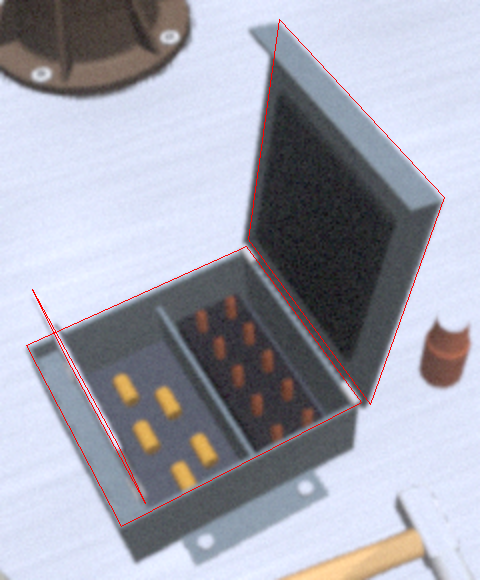

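The fit overlays within a few mm in both views: case at (0.541, -0.072), yaw 6.3°, flap 1.61 rad, cover 1.74 rad. Next I'll work out the approach numbers and the positions of the bystander objects.

```bash
cat >> h.py <<'E'
def ray(c,uv,z):
    n=cv2.undistortPoints(np.array([[uv]],float),c["intrinsics"],np.array([c["k1"],0,0,0,0.]))[0,0]
    R=cv2.Rodrigues(c["rvec"])[0];o=-R.T@c["tvec"];v=R.T@np.array([n[0],n[1],1]);return o+v*(z-o[2])/v[2]
def tocase(p,X): return (np.array(X)-[p[0],p[1],0])@Rz(p[2])*1000
E
python3 - <<'E'
from h import *
from plant import r
d=pickle.load(open("cap0.pkl","rb"));p=np.load("p.npy")
for n,uv,z in (("nozzle",(256,259),.075),("jar",(487,236),.06),("hammer",(355,193),.02)):
    X=ray(d["top"],uv,z);print(n,X.round(3),tocase(p,X).round(0))
s=r.get_state();print(tocase(p,s["tcp_pos"]),s["eef_rot"])
R=cv2.Rodrigues(np.zeros(3))[0]
R=Rz(np.radians(s["eef_rot"][2]))@np.diag([1,-1,-1])
for t in ((0,-350,190),(0,-150,180)):
    W=world(p,"case",t)[0];print(t,W,R.T@(W-s["tcp_pos"]))
print(np.degrees(p[2])-90-s["eef_rot"][2])
E
```

```text
nozzle [0.579 0.139 0.075] [ 61. 205.  75.]
jar [ 0.634 -0.28   0.06 ] [  69. -217.   60.]
hammer [ 0.717 -0.039  0.02 ] [178.  14.  20.]
[-355.0183579  -520.52601735  191.43526347] [ 1.79927432e+02 -8.25765752e-03 -1.58649093e+02]
(0, -350, 190) [ 0.57972774 -0.41972064  0.19      ] [-0.38709847  0.07260808  0.00143526]
(0, -150, 180) [ 0.55771821 -0.22093538  0.18      ] [-0.43897301  0.26576354  0.01143526]
74.9671548225538
```

>>> {"api": "step_arm", "payload": {"increments": [[[-0.039,0.007,0],[0,0,-0.131],1],[[-0.077,0.0145,0],[0,0,-0.262],1],[[-0.116,0.022,0],[0,0,-0.393],1],[[-0.155,0.029,0],[0,0,-0.523],1],[[-0.194,0.036,0],[0,0,-0.654],1],[[-0.232,0.044,0],[0,0,-0.785],1],[[-0.271,0.051,0],[0,0,-0.916],1],[[-0.31,0.058,0],[0,0,-1.047],1],[[-0.348,0.065,0],[0,0,-1.178],1],[[-0.387,0.0726,0],[0,0,-1.308],1]], "force": 30}}

```text
time_s: 1.15
tcp_pos: [0.5809, -0.419, 0.1919]
eef_rot: [180.0, 0.0, -83.4]
contact_force: [0.7, -0.8, -0.2]
gripper_width: 0.0134
```

```bash
cat > st.py <<'E'
from h import *
from plant import r
p=np.load("p.npy");s=r.get_state()
print(s["time_s"],"case",tocase(p,s["tcp_pos"]).round(1),"rot",s["eef_rot"].round(2),"F",s["contact_force"].round(2),"Fcase",(s["contact_force"]@Rz(p[2])).round(2),"w",s["gripper_width"],"q",s["joints"].round(0))
E
python3 st.py
```

```text
1.15 case [   1.2 -349.4  191.9] rot [ 1.7997e+02  2.0000e-02 -8.3390e+01] F [ 0.66 -0.79 -0.18] Fcase [ 0.57 -0.86 -0.18] w 0.013351997482547699 q [-20.  24.   7.  -0. -72.  27.]
```

>>> {"api": "step_arm", "payload": {"increments": [[[-0.03,0,0.008],[0,0,0],1],[[-0.06,0,0.016],[0,0,0],1],[[-0.09,0,0.024],[0,0,0],1],[[-0.12,0,0.032],[0,0,0],1],[[-0.15,0,0.04],[0,0,0],1],[[-0.175,0,0.048],[0,0,0],1],[[-0.195,0,0.056],[0,0,0],1],[[-0.21,0.001,0.064],[0,0,0.005],1],[[-0.215,0.001,0.064],[0,0,0.005],1],[[-0.215,0.001,0.064],[0,0,0.005],1]]}}

```text
time_s: 2.15
tcp_pos: [0.5553, -0.2061, 0.1284]
eef_rot: [180.0, -0.0, -83.9]
contact_force: [1.1, -0.2, 1.0]
gripper_width: 0.0006
```

```bash
python3 st.py; python3 - <<'E'
from plant import r
import cv2
c=r.capture("wrist")["color"];cv2.imwrite("pics/w1.png",cv2.convertScaleAbs(c[:,:,::-1],alpha=1.6))
c=r.capture("scene")["color"][40:330,100:420];cv2.imwrite("pics/s1.png",cv2.resize(cv2.convertScaleAbs(c[:,:,::-1],alpha=1.6),None,fx=2,fy=2))
E
```

```text
2.15 case [  -0.8 -135.   128.4] rot [ 1.7999e+02 -1.0000e-02 -8.3910e+01] F [ 1.13 -0.22  1.04] Fcase [ 1.1  -0.34  1.04] w 0.0005910329786804332 q [ -1.  16. -15.   0. -59.   8.]
```

View pics/s1.png

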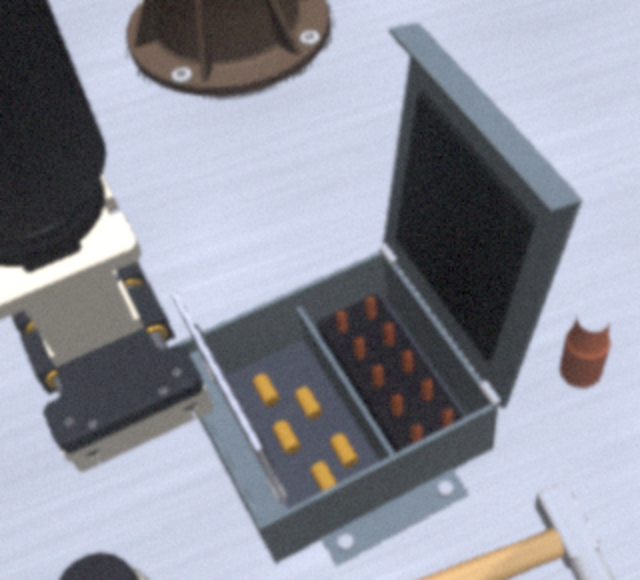

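View pics/w1.png

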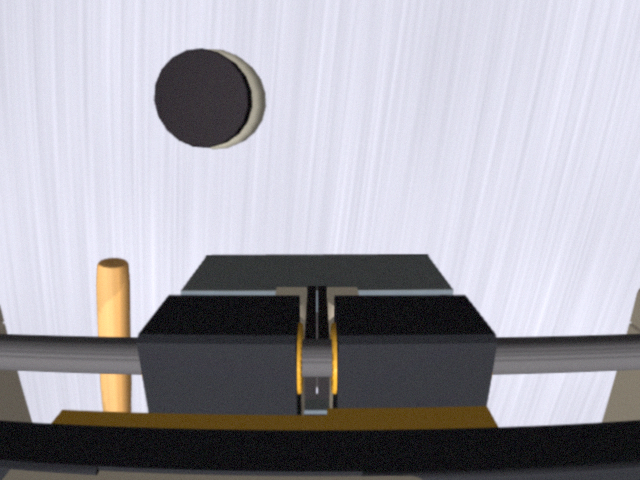

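The wrist view shows the closed fingers at about (317,300), just above the case's -y wall, with the jar at (210,98) well clear. In the scene view the gripper is just outside the flap. I'll now move in to contact.

>>> {"api": "step_arm", "payload": {"increments": [[[-0.015,0,0],[0,0,0],1],[[-0.03,0,0],[0,0,0],1],[[-0.035,0,0],[0,0,0],1],[[-0.04,0,0],[0,0,0],1],[[-0.045,0,0],[0,0,0],1],[[-0.05,0,0],[0,0,0],1],[[-0.055,0,0],[0,0,0],1],[[-0.06,0,0],[0,0,0],1]]}}

```text
time_s: 3.05
tcp_pos: [0.5489, -0.1465, 0.1281]
eef_rot: [180.0, -0.0, -84.0]
contact_force: [0.0, -0.1, 0.3]
gripper_width: 0.0007
```

```bash
python3 st.py; python3 - <<'E'
import numpy as np
for t in np.arange(1.5,-.01,-.1): print(round(t,2),(-75+72*np.cos(t)-2*np.sin(t)-9.5).round(1),(55+72*np.sin(t)+2*np.cos(t)).round(1))
from plant import r
import cv2
c=r.capture("scene")["color"][40:330,100:420];cv2.imwrite("pics/s2.png",cv2.resize(cv2.convertScaleAbs(c[:,:,::-1],alpha=1.6),None,fx=2,fy=2))
E
```

```text
3.05 case [ -0.6 -75.  128.1] rot [180.    -0.   -83.99] F [ 0.05 -0.11  0.28] Fcase [ 0.04 -0.11  0.28] w 0.0006778949342477332 q [  5.  13. -18.   0. -58.   1.]
1.5 -81.4 127.0
1.4 -74.2 126.3
1.3 -67.2 124.9
1.2 -60.3 122.8
1.1 -53.6 120.1
1.0 -47.3 116.7
0.9 -41.3 112.6
0.8 -35.8 108.0
0.7 -30.7 102.9
0.6 -26.2 97.3
0.5 -22.3 91.3
0.4 -19.0 84.9
0.3 -16.3 78.2
0.2 -14.3 71.3
0.1 -13.1 64.2
-0.0 -12.5 57.0
```

View pics/s2.png

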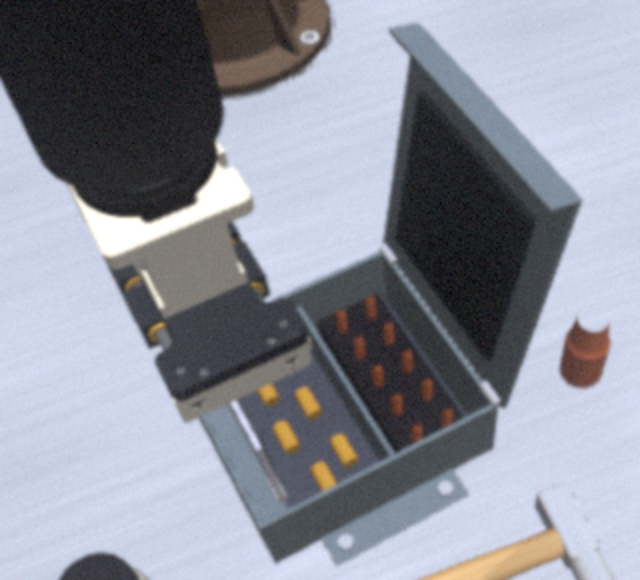

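>>> {"api": "step_arm", "payload": {"increments": [[[-0.0055,0,0.0015],[0,0,0],1],[[-0.011,0,0.003],[0,0,0],1],[[-0.0145,0,0.004],[0,0,0],1],[[-0.018,0,0.005],[0,0,0],1],[[-0.021,0,0.0065],[0,0,0],1],[[-0.0245,0,0.008],[0,0,0],1],[[-0.028,0,0.01],[0,0,0],1],[[-0.031,0,0.0115],[0,0,0],1],[[-0.034,0,0.0135],[0,0,0],1],[[-0.037,0,0.0155],[0,0,0],1]]}}

```text
time_s: 4.1
tcp_pos: [0.545, -0.1098, 0.1125]
eef_rot: [180.0, 0.0, -84.0]
contact_force: [0.3, 0.5, 0.2]
gripper_width: 0.0003
```

```bash
python3 st.py; python3 - <<'E'
from plant import r
import cv2
c=r.capture("scene")["color"][40:330,100:420];cv2.imwrite("pics/s3.png",cv2.resize(cv2.convertScaleAbs(c[:,:,::-1],alpha=1.6),None,fx=2,fy=2))
c=r.capture("top")["color"][190:370,260:480];cv2.imwrite("pics/t3.png",cv2.resize(cv2.convertScaleAbs(c[:,:,::-1],alpha=1.6),None,fx=3,fy=3))
E
```

```text
4.1 case [ -0.4 -38.1 112.5] rot [180.     0.   -83.99] F [0.33 0.55 0.18] Fcase [0.39 0.51 0.18] w 0.0003059120454731057 q [  9.  13. -21.  -0. -56.  -3.]
```

View pics/s3.png

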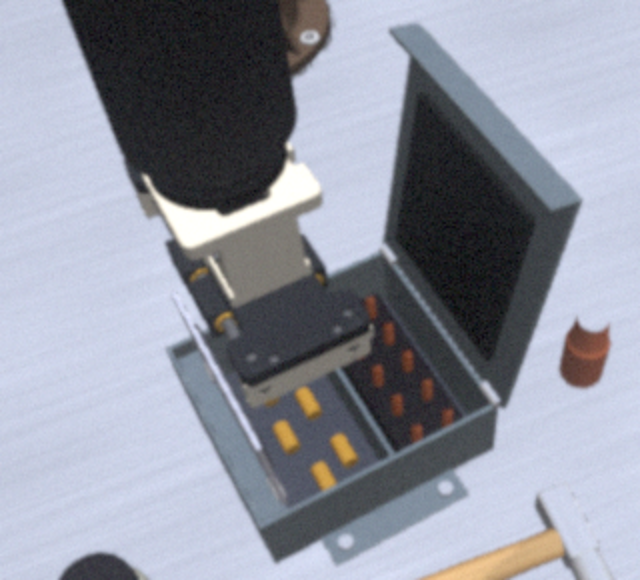

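View pics/t3.png

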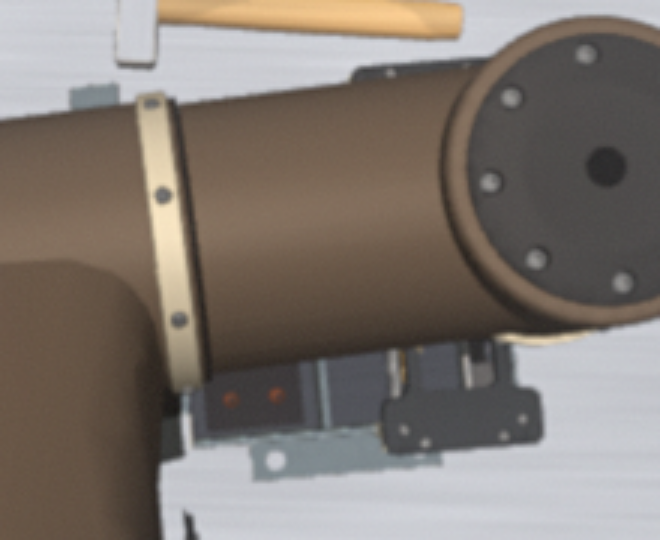

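```bash
cat > ov.py <<'E'
from h import *
import sys
from plant import r
p=np.load("p.npy");c=r.capture("scene")
x0,y0,w,h,s=int(sys.argv[2]),int(sys.argv[3]),int(sys.argv[4]),int(sys.argv[5]),float(sys.argv[6])
im=cv2.resize(cv2.convertScaleAbs(c["color"][y0:y0+h,x0:x0+w,::-1],alpha=1.6),None,fx=s,fy=s)
for k,t in enumerate(map(float,sys.argv[7:])):
    p[3]=t
    q=((proj(c,world(p,"flap",[(75,0,2),(75,90,2),(-75,90,2),(-75,0,2)]))-[x0,y0])*s).astype(np.int32)
    cv2.polylines(im,[q],True,[(0,0,255),(0,255,0),(255,0,0)][k],1)
cv2.imwrite(sys.argv[1],im)
E
python3 ov.py pics/o1.png 170 170 160 150 5 1.61 0.95
```

```text
(no output)
```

View pics/o1.png

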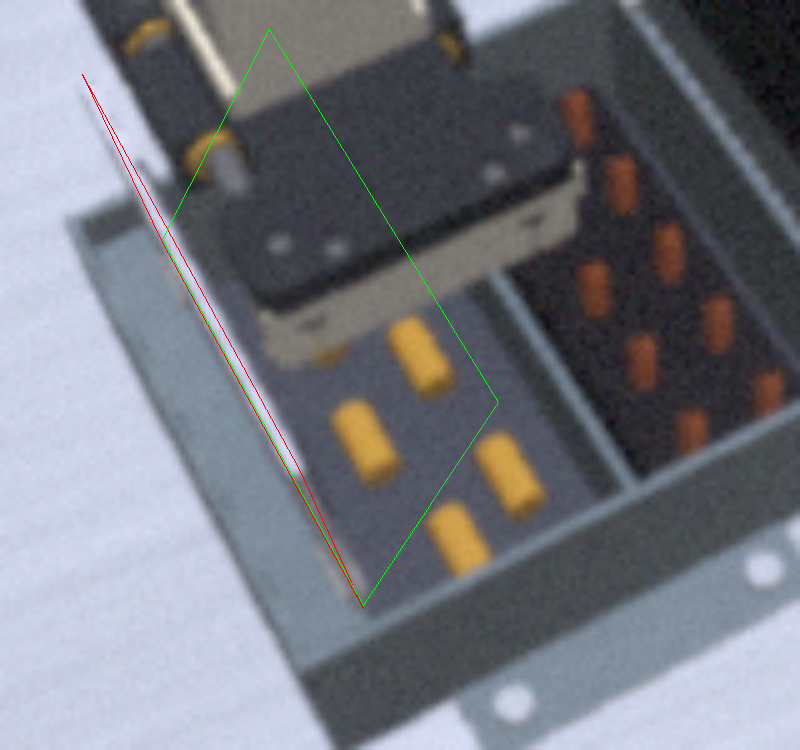

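```bash
python3 - <<'E'
from h import *
d=pickle.load(open("cap0.pkl","rb"));p=np.load("p.npy")
for P in ((-97,-38,180),(-97,-77,180),(-97,1,180),(97,-77,180),(97,1,180),(0,-38,112)):
    print(P,[ (proj(d[n],world(p,"case",P))[0]).round(0) for n in ("scene","top")])
for n in("scene","top"):
    R=cv2.Rodrigues(d[n]["rvec"])[0]; print(n,-R.T@d[n]["tvec"])
E
python3 - <<'E'
from plant import r
import cv2
s=r.get_state();print(s)
for i in range(1):
  c=r.capture("wrist")["color"];cv2.imwrite("pics/w3.png",cv2.convertScaleAbs(c[:,:,::-1],alpha=1.6))
  c=r.capture("top")["color"];cv2.imwrite("pics/t4.png",cv2.convertScaleAbs(c[:,:,::-1],alpha=1.6))
  c=r.capture("scene")["color"];cv2.imwrite("pics/s4.png",cv2.convertScaleAbs(c[:,:,::-1],alpha=1.6))
E
```

```text
(-97, -38, 180) [array([202., 147.]), array([409., 338.])]
(-97, -77, 180) [array([177., 158.]), array([433., 336.])]
(-97, 1, 180) [array([227., 136.]), array([384., 340.])]
(97, -77, 180) [array([235., 263.]), array([420., 216.])]
(97, 1, 180) [array([292., 235.]), array([373., 220.])]
(0, -38, 112) [array([239., 222.]), array([397., 280.])]
scene [ 0.91835067 -0.14998987  0.65272573]
top [0.47428269 0.01628025 1.11852464]
{'time_s': 4.25, 'joints': array([ 8.78789105e+00,  1.32322904e+01, -2.08043583e+01, -2.77531785e-04,
       -5.59845864e+01, -2.75336817e+00]), 'qd': array([-0.33026048, -0.01351971,  0.3549967 ,  0.13142878, -0.10184979,
        0.10660804]), 'joint_torque': array([ 1.35175483e-01, -4.46125138e+01,  2.57101268e+01,  6.11347318e+00,
        6.23387843e-02, -4.12566809e-02]), 'tcp_pos': array([ 0.54490613, -0.10983866,  0.11249819]), 'eef_rot': array([ 1.79978778e+02, -7.90344133e-04, -8.39656323e+01]), 'contact_force': array([-1.32017192, -0.31229471,  0.88561055]), 'moment': array([-0.02435893,  0.06922695, -0.07640463]), 'gripper_width': 0.0002441681060934497}
```

View pics/w3.png

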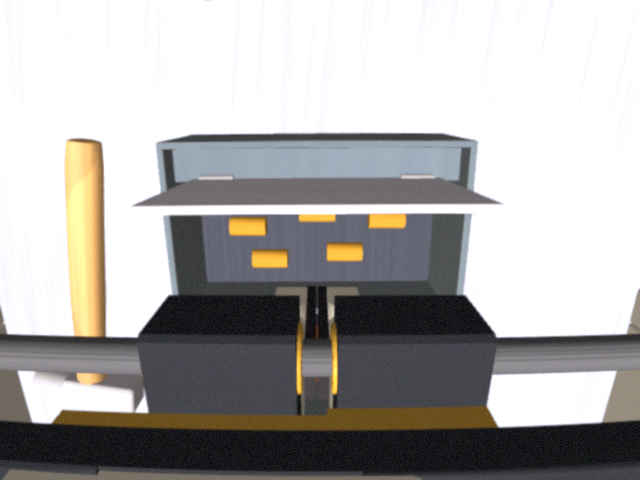

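View pics/t4.png

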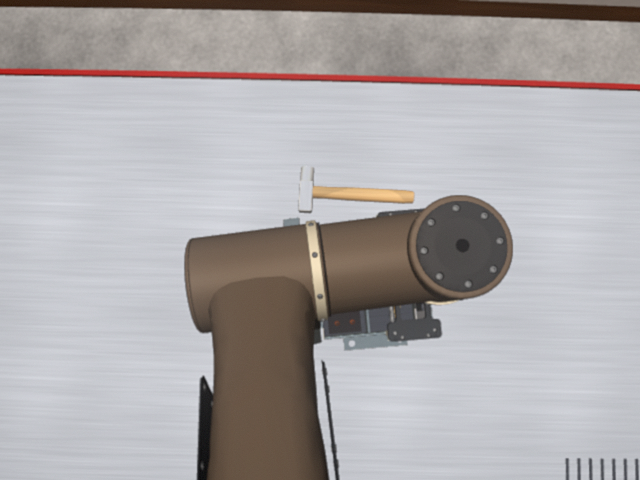

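View pics/s4.png

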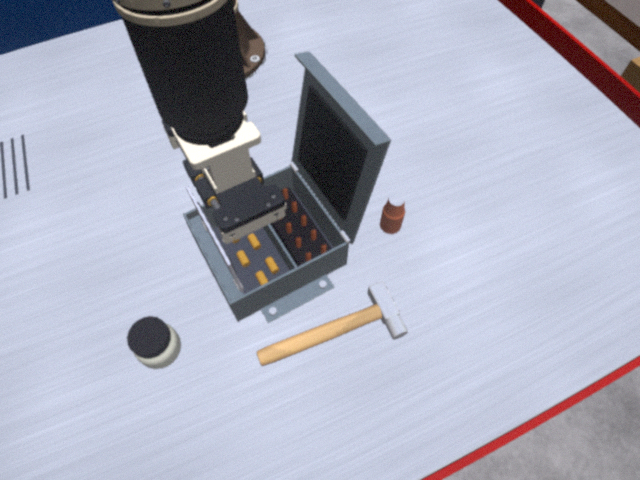

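The flap has not moved. In the scene overlay it still matches 1.61 rad, and the wrist picture puts its edge at rows 205-212, upright and behind the fingers. The force reads about 0. In the wrist image the fingertips end at row 288, but a tip at the stated TCP should appear near row 257. So the real finger ends seem about 35 mm short of the TCP and passed over the edge. I'll go up and back, then check the tip length before pushing.

>>> {"api": "step_arm", "payload": {"increments": [[[0,0,-0.03],[0,0,0],1],[[0,0,-0.06],[0,0,0],1],[[0,0,-0.07],[0,0,0],1],[[0.03,0,-0.07],[0,0,0],1],[[0.06,0,-0.07],[0,0,0],1],[[0.09,0,-0.07],[0,0,0],1],[[0.112,0,-0.07],[0,0,0],1],[[0.112,0,-0.04],[0,0,0],0.5],[[0.112,0,-0.03],[0,0,0],0.5],[[0.112,0,-0.03],[0,0,0],0.5]]}}

```text
time_s: 5.4
tcp_pos: [0.5552, -0.2211, 0.1406]
eef_rot: [179.8, 0.1, -84.0]
contact_force: [0.1, 0.4, 0.2]
gripper_width: 0.0189
```

```bash
python3 st.py; python3 - <<'E'
from h import *
from plant import r
p=np.load("p.npy")
s=r.get_state();c=r.capture("scene");im=c["color"][:,:,::-1].copy()
cv2.imwrite("pics/s5r.png",im)
im=cv2.resize(cv2.convertScaleAbs(im[140:290,100:300],alpha=1.8),None,fx=4,fy=4)
for k in (0,35):
  q=(proj(c,s["tcp_pos"]+[0,0,k/1000])[0]-[100,140])*4
  print(k,q); cv2.circle(im,tuple(int(v) for v in q),4,(0,0,255) if k==0 else (0,255,0),1)
cv2.imwrite("pics/s5.png",im)
w=r.capture("wrist")["color"];cv2.imwrite("pics/w5.png",cv2.convertScaleAbs(w[:,:,::-1],alpha=1.8))
E
```

```text
5.4 case [  -2.5 -149.9  140.6] rot [ 1.7976e+02  6.0000e-02 -8.4010e+01] F [0.07 0.36 0.22] Fcase [0.11 0.35 0.22] w 0.018936134157332838 q [ -3.  16. -13.  -0. -61.   9.]
0 [238.17183256 418.22893746]
35 [204.83117682 362.56196956]
```

View pics/s5.png

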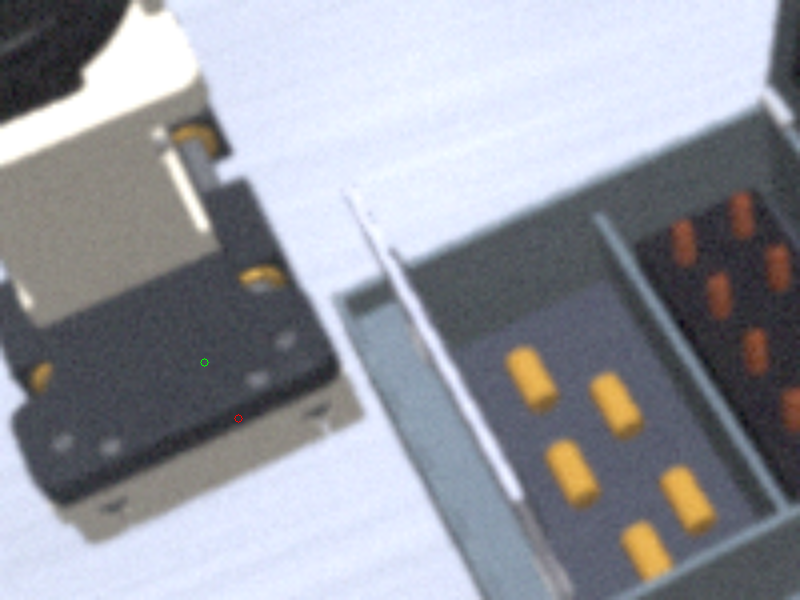

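View pics/w5.png

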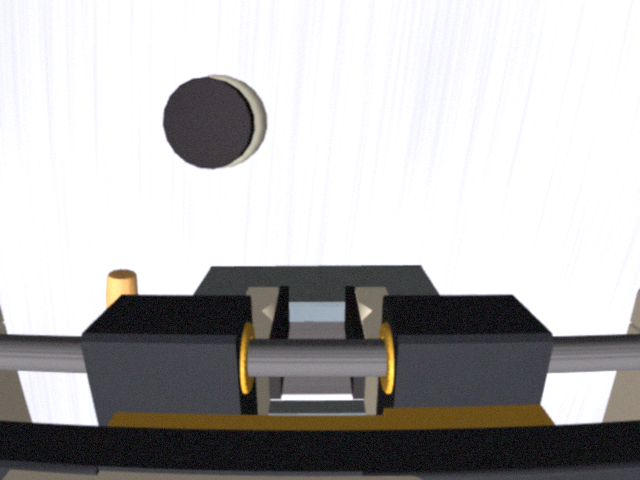

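The scene view doesn't show the tips because the body hides them. A lower pass at TCP z 95 is safe either way, clearing the 70 mm wall. I'll approach slowly and watch the force.

>>> {"api": "step_arm", "payload": {"increments": [[[0,0,0.015],[0,0,0],1],[[0,0,0.03],[0,0,0],1],[[0,0,0.045],[0,0,0],1],[[-0.015,0,0.0475],[0,0,0],1],[[-0.03,0,0.0475],[0,0,0],1],[[-0.04,0,0.0475],[0,0,0],1],[[-0.045,0,0.0475],[0,0,0],1],[[-0.05,0,0.0475],[0,0,0],1],[[-0.055,0,0.0475],[0,0,0],1],[[-0.06,0,0.0475],[0,0,0],1]]}}

```text
time_s: 6.5
tcp_pos: [0.5507, -0.1616, 0.0955]
eef_rot: [-180.0, -0.0, -84.0]
contact_force: [-0.1, -1.4, 1.7]
gripper_width: 0.0008
```

```bash
python3 st.py
```

```text
6.5 case [ -0.5 -90.2  95.5] rot [-1.7997e+02 -2.0000e-02 -8.3980e+01] F [-0.13 -1.42  1.69] Fcase [-0.28 -1.4   1.69] w 0.0007574605549270187 q [  3.  16. -20.   0. -54.   3.]
```

>>> {"api": "step_arm", "payload": {"increments": [[[-0.003,0,0],[0,0,0],1],[[-0.006,0,0],[0,0,0],1],[[-0.009,0,0],[0,0,0],1],[[-0.012,0,0],[0,0,0],1],[[-0.015,0,0],[0,0,0],1]]}}

```text
time_s: 7.0
tcp_pos: [0.5488, -0.1466, 0.0949]
eef_rot: [180.0, 0.0, -84.0]
contact_force: [1.6, -1.6, -1.0]
gripper_width: 0.0005
```

```bash
python3 st.py;python3 ov.py pics/o2.png 170 170 160 150 5 1.61 1.4
```

```text
7.0 case [ -0.7 -75.2  94.9] rot [179.99   0.   -84.  ] F [ 1.61 -1.61 -0.99] Fcase [ 1.43 -1.78 -0.99] w 0.0005347957349918028 q [  5.  15. -21.  -0. -54.   1.]
```

View pics/o2.png

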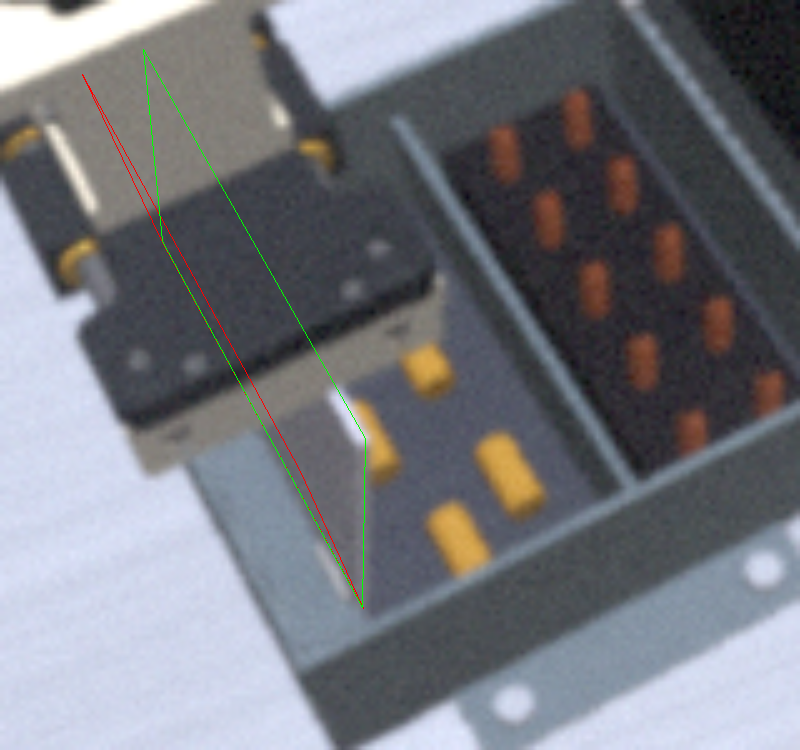

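It made contact. The flap now matches the green overlay at about 1.40 rad (edge corner at (365,437) in the picture), which fits tips about 35 mm above the nominal TCP. I'll keep following the arc with that offset.

>>> {"api": "step_arm", "payload": {"increments": [[[-0.005,0,0.003],[0,0,0],1],[[-0.01,0,0.005],[0,0,0],1],[[-0.0135,0,0.006],[0,0,0],1],[[-0.017,0,0.007],[0,0,0],1],[[-0.0235,0,0.01],[0,0,0],1],[[-0.0265,0,0.0115],[0,0,0],1],[[-0.03,0,0.0135],[0,0,0],1],[[-0.036,0,0.0175],[0,0,0],1],[[-0.0415,0,0.022],[0,0,0],1],[[-0.0465,0,0.027],[0,0,0],1]]}}

```text
time_s: 8.05
tcp_pos: [0.544, -0.1, 0.0678]
eef_rot: [-180.0, 0.0, -84.0]
contact_force: [0.1, -1.8, -0.1]
gripper_width: 0.0004
```

```bash
python3 st.py;python3 ov.py pics/o3.png 170 170 160 150 5 0.8 0.7
```

```text
8.05 case [ -0.4 -28.3  67.8] rot [-180.      0.    -83.98] F [ 0.14 -1.77 -0.06] Fcase [-0.06 -1.77 -0.06] w 0.0004201463933737911 q [ 10.  16. -24.  -0. -50.  -4.]
```

View pics/o3.png

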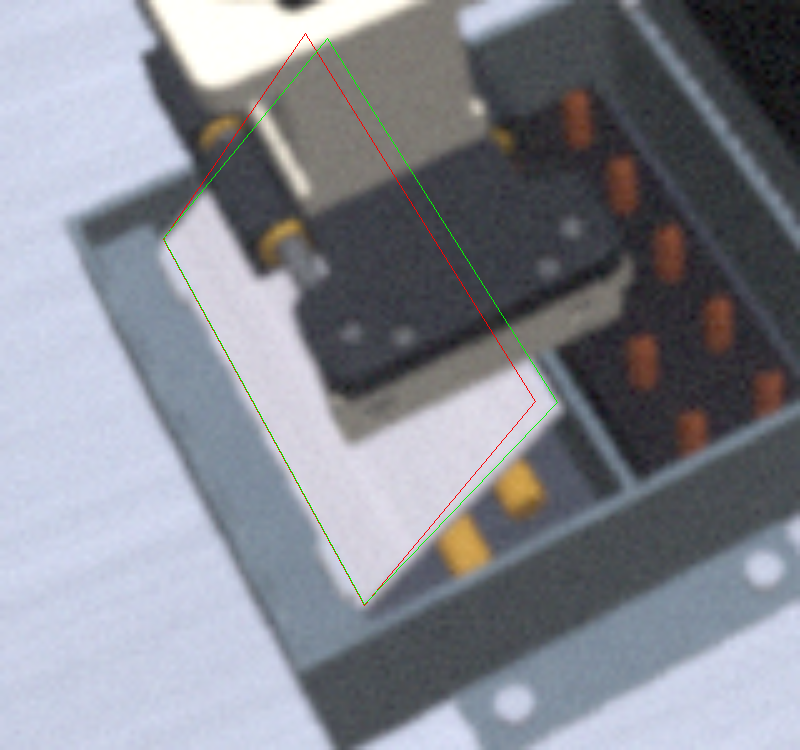

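>>> {"api": "step_arm", "payload": {"increments": [[[-0.001,0,0.003],[0,0,0],1],[[-0.002,0,0.006],[0,0,0],1],[[-0.004,0,0.009],[0,0,0],1],[[-0.006,0,0.012],[0,0,0],1],[[-0.008,0,0.015],[0,0,0],1],[[-0.0095,0,0.0185],[0,0,0],1],[[-0.011,0,0.022],[0,0,0],1],[[-0.012,0,0.025],[0,0,0],1],[[-0.013,0,0.029],[0,0,0],1],[[-0.014,0,0.032],[0,0,0],1]]}}

```text
time_s: 9.1
tcp_pos: [0.5426, -0.0865, 0.0358]
eef_rot: [-180.0, 0.0, -84.0]
contact_force: [0.2, -1.5, 1.0]
gripper_width: 0.0004
```

```bash
python3 st.py;python3 ov.py pics/o4.png 170 150 200 170 4 0.2 0.0
```

```text
9.1 case [ -0.2 -14.7  35.8] rot [-180.      0.    -83.98] F [ 0.23 -1.48  0.98] Fcase [ 0.07 -1.5   0.98] w 0.0003626958882757606 q [ 11.  18. -27.  -0. -46.  -5.]
```

View pics/o4.png

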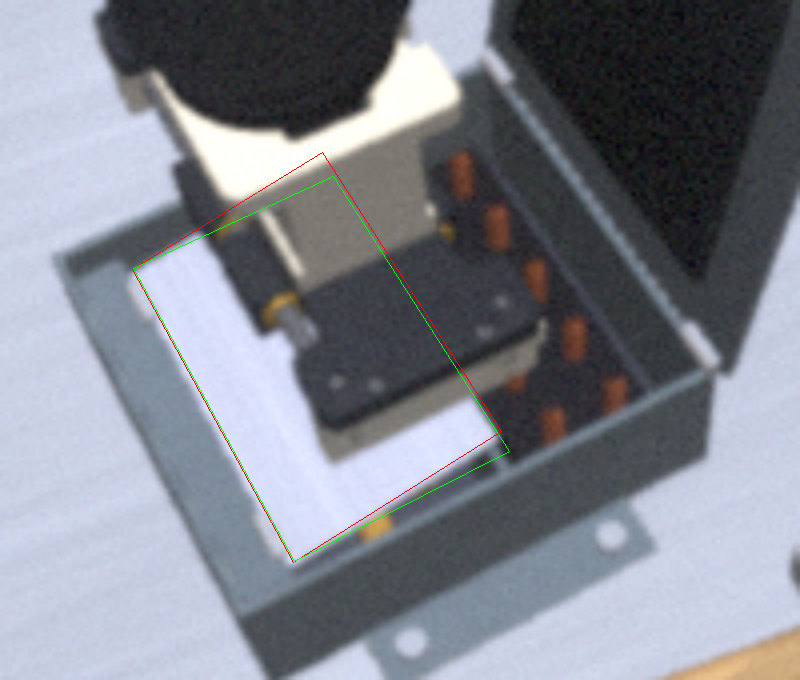

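```bash
python3 - <<'E'
from h import *
d=pickle.load(open("cap0.pkl","rb"));p=np.load("p.npy")
for x in(85,97):
 for z in (80,90,100,110,120,130,150):
  print(x,z,*[((proj(d["scene"],world(p,"case",(x,y,z)))[0]-[170,150])*4).round(0) for y in(-54,24)])
E
```

```text
85 80 [351. 529.] [541. 431.]
85 90 [347. 517.] [541. 418.]
85 100 [344. 504.] [540. 404.]
85 110 [340. 491.] [539. 390.]
85 120 [336. 478.] [538. 376.]
85 130 [333. 464.] [537. 361.]
85 150 [325. 435.] [536. 330.]
97 80 [366. 556.] [558. 456.]
97 90 [363. 544.] [557. 443.]
97 100 [359. 531.] [557. 430.]
97 110 [356. 518.] [556. 416.]
97 120 [352. 505.] [556. 402.]
97 130 [349. 492.] [555. 387.]
97 150 [341. 463.] [554. 356.]
```

The body bottom comes out at about z 135 mm, so it is clear of the rim. Again this fits tips at TCP + 35 mm. Pressing the flap the last 14 mm now.

>>> {"api": "step_arm", "payload": {"increments": [[[0,0,0.003],[0,0,0],1],[[-0.001,0,0.006],[0,0,0],1],[[-0.001,0,0.009],[0,0,0],1],[[-0.001,0,0.0115],[0,0,0],1],[[-0.001,0,0.013],[0,0,0],1],[[-0.001,0,0.014],[0,0,0],1],[[-0.001,0,0.015],[0,0,0],1]]}}

```text
time_s: 9.85
tcp_pos: [0.5425, -0.0856, 0.0224]
eef_rot: [-180.0, -0.0, -84.0]
contact_force: [-7.9, 4.1, 23.2]
gripper_width: 0.0003
```

```bash
python3 st.py;python3 ov.py pics/o5.png 170 150 200 170 4 0.1 0.0
```

```text
9.85 case [ -0.3 -13.8  22.4] rot [-1.800e+02 -2.000e-02 -8.395e+01] F [-7.95  4.06 23.24] Fcase [-7.45  4.91 23.24] w 0.000295539101210862 q [ 11.  19. -27.   0. -44.  -5.]
```

View pics/o5.png

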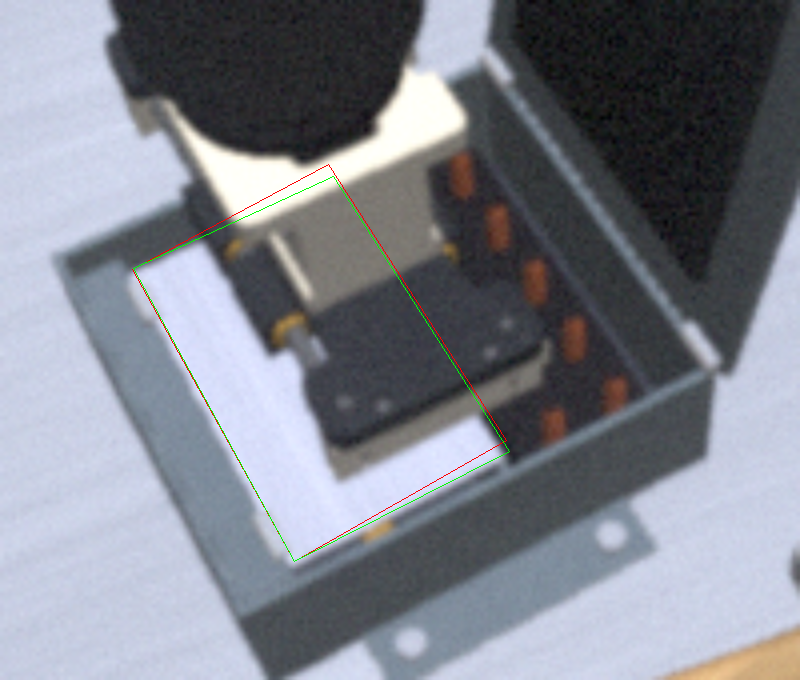

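The force rose to 23 N at TCP z 22.4, and 22.4 + 34.6 gives the 57 mm plate top. The overlay matches 0.0 rad, so the flap is flat on its stop. Retracting straight up.

>>> {"api": "step_arm", "payload": {"increments": [[[0,0,-0.01],[0,0,0],1],[[0,0,-0.035],[0,0,0],1],[[0,0,-0.065],[0,0,0],1],[[0,0,-0.1],[0,0,0],1],[[0,0,-0.135],[0,0,0],1],[[0,0,-0.17],[0,0,0],1],[[0,0,-0.205],[0,0,0],1],[[0,0,-0.24],[0,0,0],1],[[0,0,-0.265],[0,0,0],1],[[0,0,-0.275],[0,0,0],1]]}}

```text
time_s: 10.9
tcp_pos: [0.5433, -0.0858, 0.2992]
eef_rot: [-179.8, -0.0, -84.0]
contact_force: [-0.8, -0.5, -1.3]
gripper_width: 0.0004
```

```bash
python3 st.py; python3 ov.py pics/o6.png 120 30 300 290 2 0.0; python3 - <<'E'
from plant import r
import cv2
c=r.capture("wrist")["color"];cv2.imwrite("pics/w6.png",cv2.convertScaleAbs(c[:,:,::-1],alpha=1.6))
E
```

```text
10.9 case [  0.6 -14.1 299.2] rot [-1.7976e+02 -2.0000e-02 -8.3990e+01] F [-0.83 -0.55 -1.27] Fcase [-0.88 -0.46 -1.27] w 0.0003731296597136932 q [ 11.   6.  -5.   0. -79.  -5.]
```

View pics/o6.png

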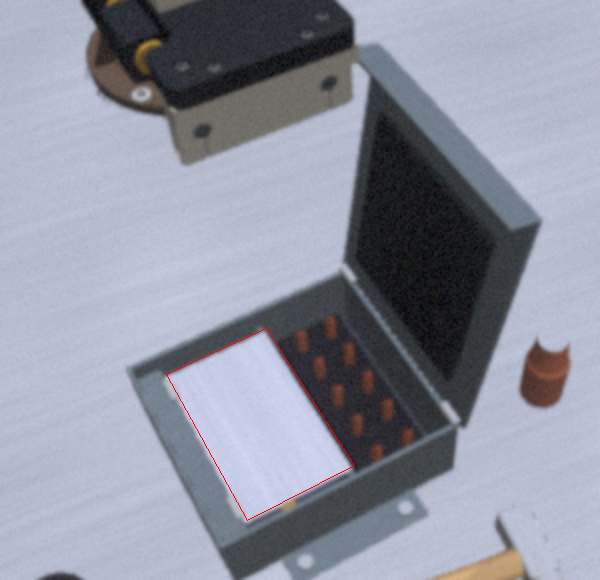

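View pics/w6.png

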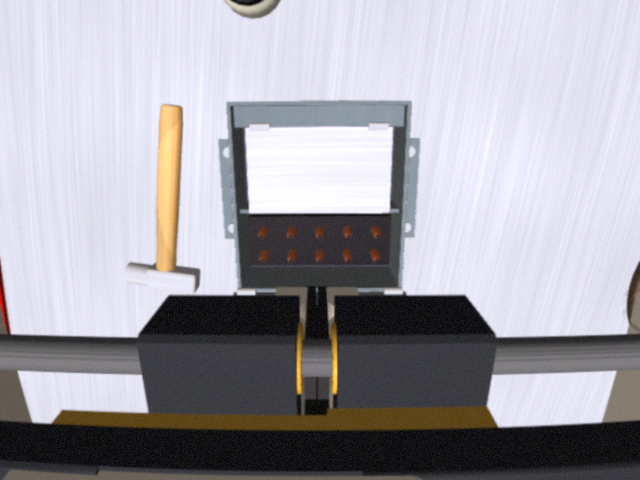

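Both views show the flap flat over its compartment, matching the 0-rad overlay. Next I'll go over the cover, whose top is at 275 mm with the tips at 334 mm, to its outer side.

>>> {"api": "step_arm", "payload": {"increments": [[[-0.02,0,0],[0,0,0],1],[[-0.045,0,0],[0,0,0],1],[[-0.07,0,0],[0,0,0],1],[[-0.095,0,0],[0,0,0],1],[[-0.12,0,0],[0,0,0],1],[[-0.145,0,0],[0,0,0],1],[[-0.17,0,0],[0,0,0],1],[[-0.195,0,0],[0,0,0],1],[[-0.209,0,0],[0,0,0],1],[[-0.209,0,0],[0,0,0],1]]}}

```text
time_s: 12.0
tcp_pos: [0.5199, 0.1234, 0.2945]
eef_rot: [179.9, -0.0, -83.9]
contact_force: [-0.9, 0.5, 0.1]
gripper_width: 0.0002
```

```bash
python3 st.py; python3 ov.py pics/o7.png 120 0 300 290 2 0.0; python3 - <<'E'
from plant import r
import cv2
c=r.capture("wrist")["color"];cv2.imwrite("pics/w7.png",cv2.convertScaleAbs(c[:,:,::-1],alpha=1.6))
E
```

```text
12.0 case [  0.3 196.4 294.5] rot [ 1.7986e+02 -4.0000e-02 -8.3880e+01] F [-0.87  0.48  0.06] Fcase [-0.81  0.57  0.06] w 0.00021204269965180946 q [ 34.   4.  -7.  -0. -79. -28.]
```

View pics/o7.png

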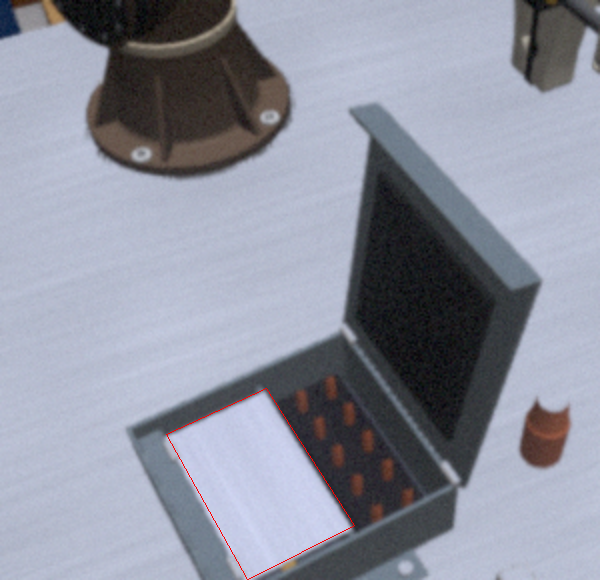

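View pics/w7.png

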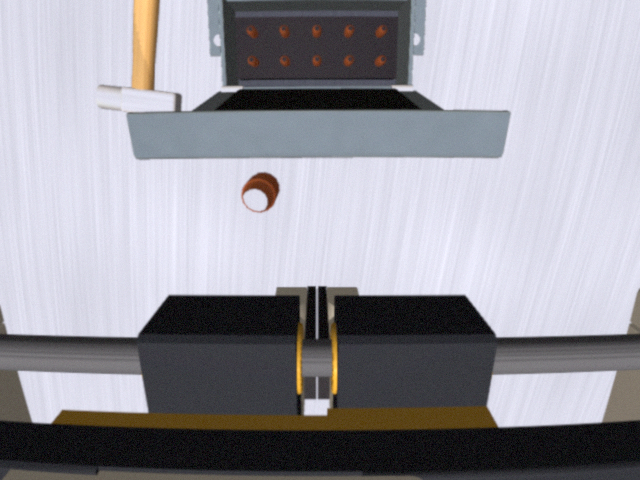

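In the wrist view the cover's edge strip runs across rows 110-158, and the fingers are on its outer side, clear of it. In the scene view the finger ends are at about (394,44) px. I'll lower the tips to about 247 mm and check their length against the scene view.

>>> {"api": "step_arm", "payload": {"increments": [[[0,0,0.02],[0,0,0],1],[[0,0,0.04],[0,0,0],1],[[0,0,0.06],[0,0,0],1],[[0,0,0.08],[0,0,0],1],[[0,0,0.083],[0,0,0],1],[[0,0,0.083],[0,0,0],1]]}}

```text
time_s: 12.7
tcp_pos: [0.5205, 0.1213, 0.2129]
eef_rot: [179.9, -0.0, -84.0]
contact_force: [0.4, 1.4, 1.4]
gripper_width: 0.0001
```

```bash
python3 st.py; python3 - <<'E'
from h import *
from plant import r
p=np.load("p.npy")
s=r.get_state();c=r.capture("scene");im=c["color"][:,:,::-1]
x0,y0=250,20
im=cv2.resize(cv2.convertScaleAbs(im[y0:y0+150,x0:x0+200],alpha=1.8),None,fx=4,fy=4)
for k in (0,35):
  q=(proj(c,s["tcp_pos"]+[0,0,k/1000])[0]-[x0,y0])*4
  print(k,q); cv2.circle(im,tuple(int(v) for v in q),4,(0,0,255) if k==0 else (0,255,0),1)
cv2.imwrite("pics/s8.png",im)
E
```

```text
12.7 case [  0.6 194.3 212.9] rot [ 1.7994e+02 -5.0000e-02 -8.4030e+01] F [0.42 1.39 1.43] Fcase [0.57 1.34 1.43] w 0.00014004965842733967 q [ 34.   7. -15.   0. -68. -28.]
0 [515.71830713 367.35125774]
35 [527.4359662  288.00068865]
```

View pics/s8.png

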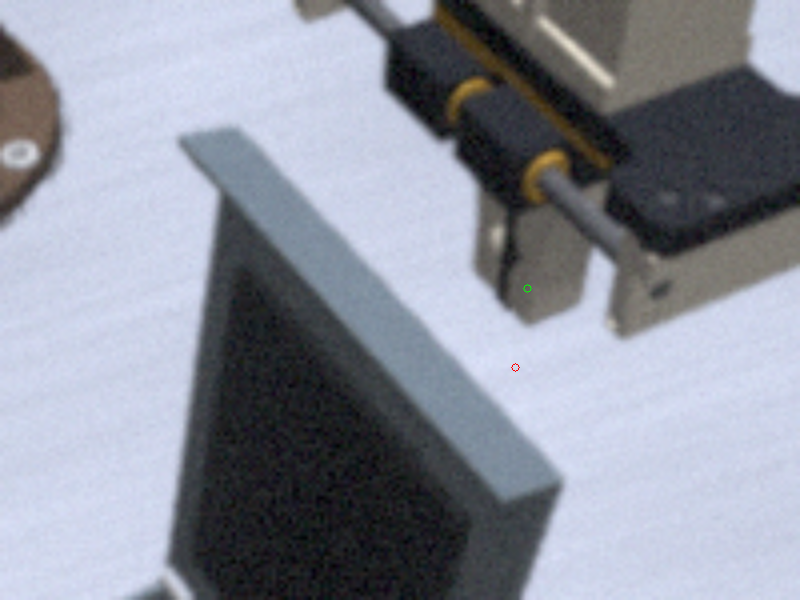

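This confirms it: the visible finger ends sit at the +35 mm mark (527,288), not at the nominal TCP. The finger carriers begin about 35 mm above the tips, so I'll push with the tips within 20 mm of the edge. Approaching the cover's outer face.

>>> {"api": "step_arm", "payload": {"increments": [[[-0.015,0,-0.008],[0,0,0],1],[[-0.03,0,-0.008],[0,0,0],1],[[-0.035,0,-0.008],[0,0,0],1],[[-0.04,0,-0.008],[0,0,0],1],[[-0.044,0,-0.008],[0,0,0],1],[[-0.048,0,-0.008],[0,0,0],1],[[-0.052,0,-0.008],[0,0,0],1],[[-0.056,0,-0.008],[0,0,0],1],[[-0.06,0,-0.008],[0,0,0],1],[[-0.065,0,-0.008],[0,0,0],1]]}}

```text
time_s: 13.75
tcp_pos: [0.5137, 0.187, 0.2212]
eef_rot: [180.0, -0.0, -84.0]
contact_force: [0.9, -0.3, -0.3]
gripper_width: 0.0004
```

```bash
python3 st.py; cat > ovc.py <<'E'
from h import *
import sys
from plant import r
p=np.load("p.npy");c=r.capture("scene")
x0,y0,w,h,s=170,20,240,260,2.5
im=cv2.resize(cv2.convertScaleAbs(c["color"][y0:y0+h,x0:x0+w,::-1],alpha=1.6),None,fx=s,fy=s)
for k,t in enumerate(map(float,sys.argv[2:])):
    p[4]=t
    q=((proj(c,world(p,"cover",[(95,0,5),(95,-206,5),(-95,-206,5),(-95,0,5)]))-[x0,y0])*s).astype(np.int32)
    cv2.polylines(im,[q],True,[(0,0,255),(0,255,0),(255,0,0)][k],1)
cv2.imwrite(sys.argv[1],im)
E
python3 ovc.py pics/c1.png 1.739 1.65
python3 - <<'E'
import numpy as np
for t in np.arange(1.7,-.01,-.1): print(round(t,2),(100-187*np.cos(t)+5*np.sin(t)+9.5).round(1),(71+187*np.sin(t)+5*np.cos(t)-34.6).round(1))
E
```

```text
13.75 case [  1.2 260.3 221.2] rot [180.  -0. -84.] F [ 0.89 -0.3  -0.26] Fcase [ 0.85 -0.4  -0.26] w 0.0004373845098827122 q [ 41.   7. -13.   0. -70. -35.]
1.7 138.6 221.2
1.6 120.0 223.2
1.5 101.3 223.3
1.4 82.6 221.5
1.3 64.3 217.9
1.2 46.4 212.5
1.1 29.1 205.3
1.0 12.7 196.5
0.9 -2.8 186.0
0.8 -17.2 174.0
0.7 -30.3 160.7
0.6 -42.0 146.1
0.5 -52.2 130.4
0.4 -60.8 113.8
0.3 -67.7 96.4
0.2 -72.8 78.5
0.1 -76.1 60.0
-0.0 -77.5 41.4
```

View pics/c1.png

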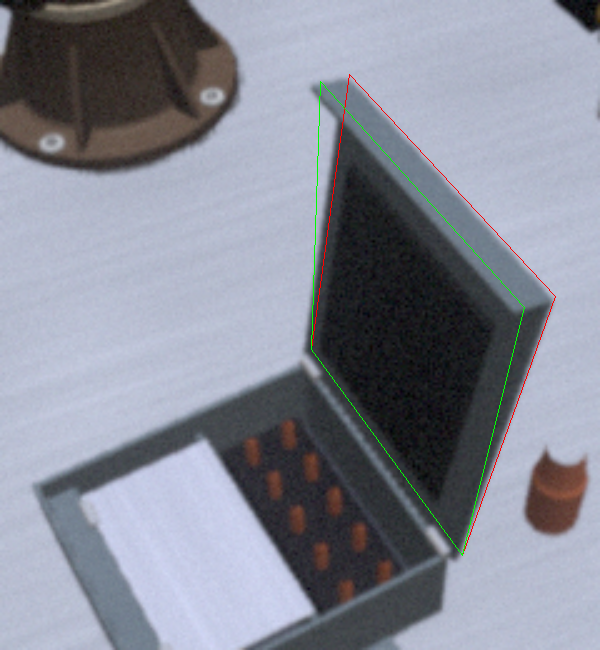

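I got the sign wrong there: tool +x is case -y, so that moved away from the cover to y 260. Nothing was touched and the cover is unchanged at the red 1.739 outline. Reversing.

>>> {"api": "step_arm", "payload": {"increments": [[[0.03,0,0],[0,0,0],1],[[0.06,0,0],[0,0,0],1],[[0.09,0,0],[0,0,0],1],[[0.1,0,0],[0,0,0],1],[[0.105,0,0],[0,0,0],1],[[0.11,0,0],[0,0,0],1],[[0.115,0,0],[0,0,0],1],[[0.12,0,0],[0,0,0],1],[[0.125,0,-0.001],[0,0,0],1],[[0.13,0,-0.001],[0,0,0],1]]}}

```text
time_s: 14.8
tcp_pos: [0.5278, 0.0577, 0.2225]
eef_rot: [-179.9, 0.0, -83.9]
contact_force: [-0.3, 3.1, 1.6]
gripper_width: 0.0003
```

```bash
python3 st.py; python3 ovc.py pics/c2.png 1.65 1.6
```

```text
14.8 case [  0.9 130.3 222.5] rot [-1.7995e+02  1.0000e-02 -8.3940e+01] F [-0.28  3.09  1.62] Fcase [0.07 3.1  1.62] w 0.0003417145745256246 q [ 27.   6. -15.   0. -69. -21.]
```

View pics/c2.png

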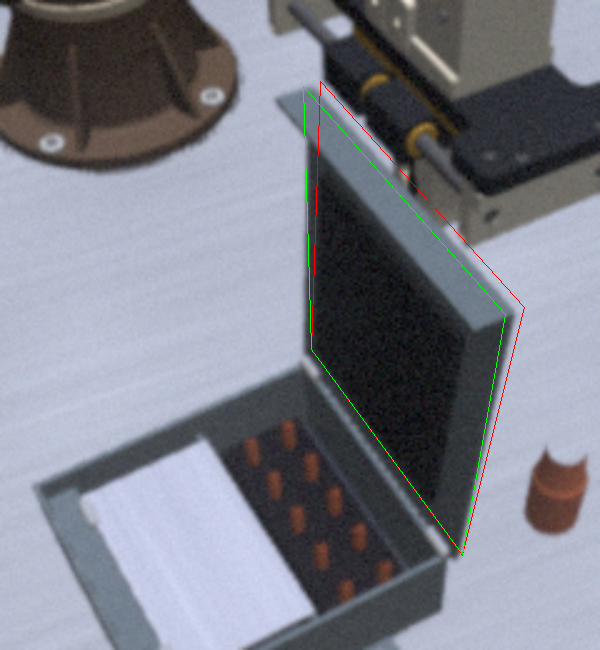

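The cover is moving with about 3 N, now at about 1.61 rad. I'll follow the arc.

>>> {"api": "step_arm", "payload": {"increments": [[[0.01,0,-0.001],[0,0,0],1],[[0.0195,0,-0.001],[0,0,0],1],[[0.029,0,-0.001],[0,0,0],1],[[0.0385,0,0],[0,0,0],1],[[0.0475,0,0.001],[0,0,0],1],[[0.057,0,0.0025],[0,0,0],1],[[0.066,0,0.0045],[0,0,0],1],[[0.075,0,0.007],[0,0,0],1],[[0.084,0,0.01],[0,0,0],1],[[0.0925,0,0.0135],[0,0,0],1]]}}

```text
time_s: 15.85
tcp_pos: [0.5371, -0.0353, 0.2085]
eef_rot: [180.0, -0.0, -84.0]
contact_force: [1.2, 1.9, 0.7]
gripper_width: 0.0003
```

```bash
python3 st.py; python3 ovc.py pics/c3.png 1.2 1.15
```

```text
15.85 case [-1.000e-01  3.670e+01  2.085e+02] rot [ 1.800e+02 -1.000e-02 -8.399e+01] F [1.19 1.9  0.67] Fcase [1.4  1.76 0.67] w 0.000292571070120445 q [ 17.   7. -15.   0. -68. -11.]
```

View pics/c3.png

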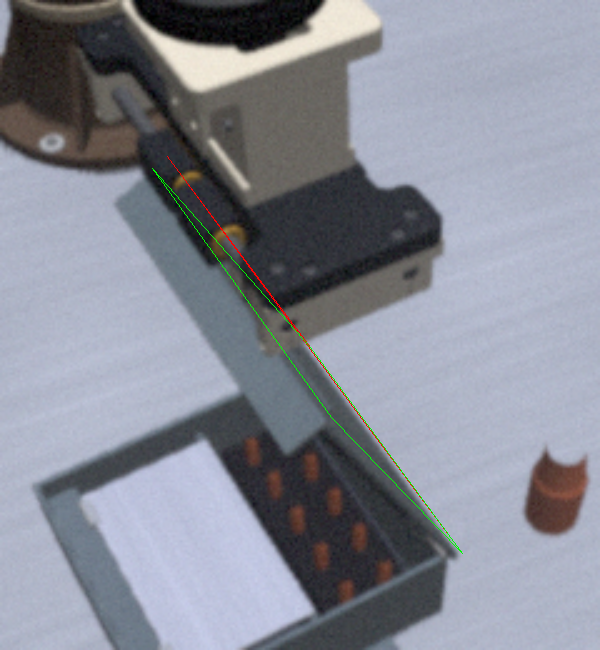

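>>> {"api": "step_arm", "payload": {"increments": [[[0.0085,0,0.0035],[0,0,0],1],[[0.0165,0,0.008],[0,0,0],1],[[0.025,0,0.0125],[0,0,0],1],[[0.0325,0,0.0175],[0,0,0],1],[[0.0405,0,0.023],[0,0,0],1],[[0.0475,0,0.029],[0,0,0],1],[[0.0545,0,0.035],[0,0,0],1],[[0.0615,0,0.0415],[0,0,0],1],[[0.068,0,0.0485],[0,0,0],1],[[0.074,0,0.0555],[0,0,0],1]]}}

```text
time_s: 16.9
tcp_pos: [0.5448, -0.1086, 0.1525]
eef_rot: [180.0, -0.0, -84.0]
contact_force: [-0.6, 1.4, 0.9]
gripper_width: 0.0002
```

```bash
python3 st.py; python3 ovc.py pics/c4.png 0.7 0.65
```

```text
16.9 case [ -0.4 -36.9 152.5] rot [179.99  -0.   -83.99] F [-0.58  1.41  0.94] Fcase [-0.42  1.47  0.94] w 0.00018229896693709114 q [  9.  11. -18.  -0. -61.  -3.]
```

View pics/c4.png

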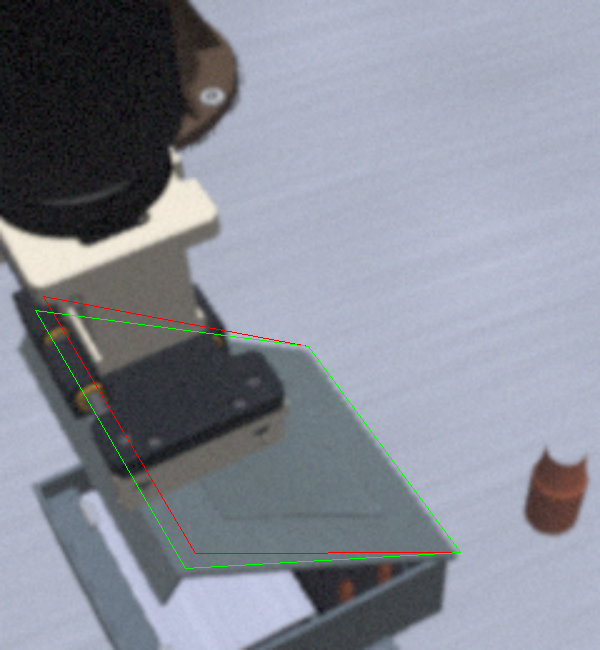

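>>> {"api": "step_arm", "payload": {"increments": [[[0.0055,0,0.0075],[0,0,0],1],[[0.011,0,0.0155],[0,0,0],1],[[0.0155,0,0.023],[0,0,0],1],[[0.02,0,0.0315],[0,0,0],1],[[0.0245,0,0.0395],[0,0,0],1],[[0.028,0,0.0485],[0,0,0],1],[[0.031,0,0.057],[0,0,0],1],[[0.034,0,0.066],[0,0,0],1],[[0.0365,0,0.075],[0,0,0],1],[[0.038,0,0.084],[0,0,0],1]]}}

```text
time_s: 17.95
tcp_pos: [0.5489, -0.146, 0.0684]
eef_rot: [-180.0, -0.0, -84.0]
contact_force: [0.7, 0.1, 0.9]
gripper_width: 0.0006
```

```bash
python3 st.py; python3 ovc.py pics/c5.png 0.15 0
```

```text
17.95 case [ -0.5 -74.6  68.4] rot [-179.99   -0.    -83.98] F [0.67 0.1  0.87] Fcase [0.68 0.03 0.87] w 0.0006245054527713005 q [  5.  17. -22.   0. -51.   1.]
```

View pics/c5.png

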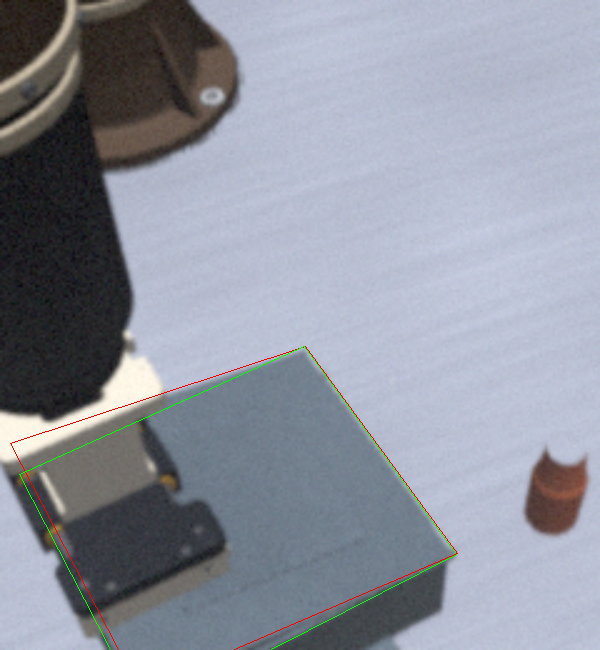

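The cover is at about 0.15 rad. Pressing it gently to the stop.

>>> {"api": "step_arm", "payload": {"increments": [[[0.001,0,0.006],[0,0,0],1],[[0.0015,0,0.012],[0,0,0],1],[[0.002,0,0.018],[0,0,0],1],[[0.0025,0,0.022],[0,0,0],1],[[0.0025,0,0.025],[0,0,0],1],[[0.0025,0,0.027],[0,0,0],1],[[0.0025,0,0.028],[0,0,0],1],[[0.0025,0,0.029],[0,0,0],1]]}}

```text
time_s: 18.8
tcp_pos: [0.5491, -0.1484, 0.0416]
eef_rot: [-180.0, -0.0, -83.9]
contact_force: [-7.5, 3.4, 21.6]
gripper_width: 0.0003
```

```bash
python3 st.py; python3 ovc.py pics/c6.png 0
```

```text
18.8 case [ -0.5 -77.   41.6] rot [-1.7999e+02 -3.0000e-02 -8.3940e+01] F [-7.5   3.43 21.56] Fcase [-7.07  4.23 21.56] w 0.00029899077694851194 q [  5.  19. -24.   0. -47.   1.]
```

The stop shows as 21.6 N at tip height 76 mm, the expected outer face. Retracting and checking.

>>> {"api": "step_arm", "payload": {"increments": [[[0,0,-0.005],[0,0,0],1],[[0,0,-0.02],[0,0,0],1],[[0,0,-0.045],[0,0,0],1],[[0,0,-0.08],[0,0,0],1],[[0,0,-0.115],[0,0,0],1],[[0,0,-0.15],[0,0,0],1],[[0.03,0,-0.18],[0,0,0],1],[[0.06,0,-0.2],[0,0,0],1],[[0.09,0,-0.2],[0,0,0],1],[[0.12,0,-0.2],[0,0,0],1]]}}

```text
time_s: 19.85
tcp_pos: [0.5622, -0.2686, 0.2414]
eef_rot: [-179.9, -0.0, -84.0]
contact_force: [0.6, 0.2, -0.4]
gripper_width: 0.0008
```

>>> {"api": "step_arm", "payload": {"increments": [[[0.04,0,0],[0,0,0],1],[[0.08,0,0],[0,0,0],1],[[0.11,0,0],[0,0,0],1],[[0.12,0,0],[0,0,0],1],[[0.12,0,0],[0,0,0],1]]}}

```text
time_s: 20.35
tcp_pos: [0.574, -0.3881, 0.2392]
eef_rot: [179.9, 0.0, -84.1]
contact_force: [-0.8, -0.3, 0.6]
gripper_width: -0.0
```

```bash
python3 st.py; python3 ovc.py pics/c7.png 0; python3 - <<'E'
from plant import r
import cv2
c=r.capture("top")["color"];cv2.imwrite("pics/t7.png",cv2.convertScaleAbs(c[:,:,::-1],alpha=1.6))
c=r.capture("scene")["color"];cv2.imwrite("pics/s9.png",cv2.convertScaleAbs(c[:,:,::-1],alpha=1.6))
E
```

```text
20.35 case [  -2.3 -318.   239.2] rot [ 1.7995e+02  3.0000e-02 -8.4100e+01] F [-0.76 -0.28  0.6 ] Fcase [-0.78 -0.19  0.6 ] w -3.8385516685252084e-05 q [-18.  21.   7.  -0. -76.  24.]
```

View pics/c7.png

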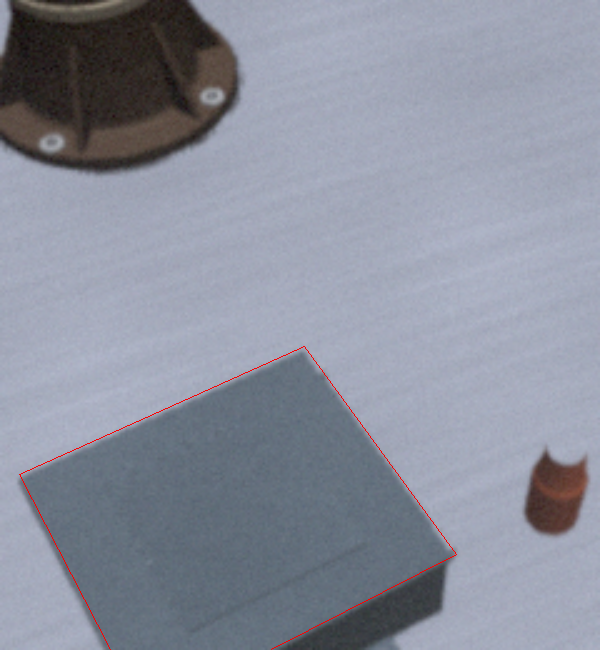

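View pics/s9.png

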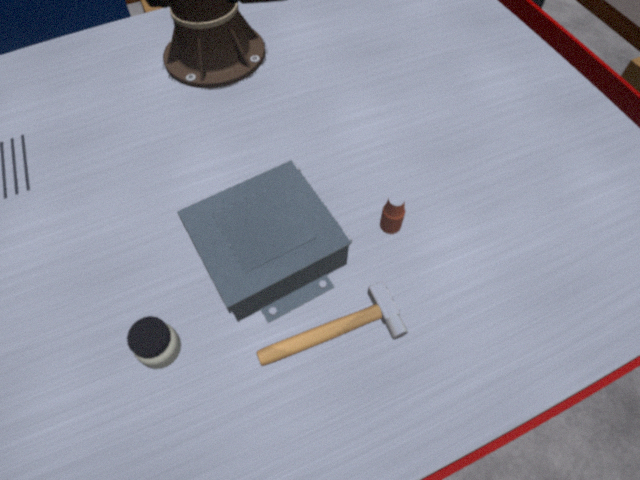

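View pics/t7.png

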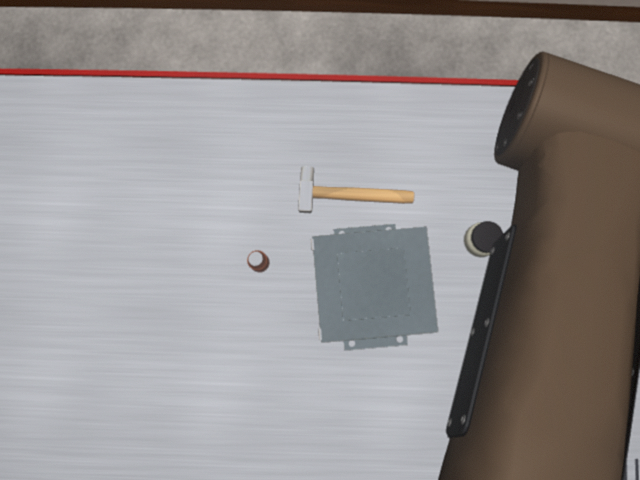

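The cover is shut and matches the 0-rad outline in the scene view. Nozzle, jar and hammer are at the same pixels as at the start, and the robot is clear. Handing in.

```bash
python3 - <<'E'
from plant import r
print(r.close_job())
E
```

```text
the job is handed in; nothing more can be done
None
```

The case is closed: I pushed the flap flat first, then swung the cover shut over it, and handed the job in at about 20.5 s.

**Flap:** It reached its stop at 23 N with the tips at about 57 mm, and matched the 0-rad outline in the scene view.

**Cover:** It reached its stop at 21.6 N with the tips at about 76 mm. It still matched the 0-rad outline after I withdrew.

**Surroundings:** The nozzle, jar and hammer appear at the same pixels as at the start. The arm was clear of everything, with only sensor noise on the force reading. I pushed only on the outer faces, with the closed fingertips and the outer sides of the fingers.

**What did not go as expected:**
- **Finger length:** The real fingertips end about 35 mm short of the reported TCP, unlike the interface text. My first pass therefore went over the flap's edge without any visible movement or force. I found this from the pictures, confirmed it in the scene view and at both stops, and allowed for it afterwards.
- **Wrong-way move:** One move beside the cover had the wrong sign and went away from it, still well above the nozzle. The force stayed at noise level and the cover did not move.
- **Case fit:** The fit of the case pose left up to about 4 px error at some scene-camera points. That was still good enough for the pushes.

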